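# Hold the handset ready over its cradle

## Robot

A 6-joint arm with a two-finger parallel gripper is mounted at the origin on the work surface. World frame = base frame: x ahead of the robot, y to its left, z up, the work surface at z = 0. Lengths are in m, angles in rad, forces in N, time in s.
With the tool pointing down it reaches from about 0.25 to 0.8 m from the base axis. Payload 3.9 kg.
Tool frame: the origin (TCP) lies at the very end of the fingers, on their centre line; the grasp point (between the pads) lies 19 mm behind it; z points along the fingers, y is the line along which they close (so a half turn about z gives the same grasp; the last joint's range is limited). The gripper opens to 85 mm and grips with 20 to 120 N. Pads are 22 mm wide; open, the fingers measure 114 mm over their backs; the gripper's body (76 mm by 85 mm) begins 54 mm behind the grasp point. The pads swing forward as they close: fully open they stand 13 mm farther back than shut.
Start: joints at [-1.332, 0.26, -0.138, 1.173, 0, 1.571], TCP at [0.124, -0.51, 0.231] pointing down, gripper open.
Joint ranges: [-2.78, 2.78], [-0.83, 1.72], [-1.28, 1.37], [-1.9, 2.12], [-1.57, 1.48], [-3.14, 3.14]. Speed limits (rad/s): [2.57, 2.57, 3.14, 3.14, 3.14, 3.14].

## Interface

Orientations are given as a 3x3 rotation matrix whose columns are the frame's x, y, z axes.
In Python, from plant import robot gives the robot as it stands. The module is installed in compiled form; this text tells all that it offers.
- The arm moves only by the tool apply_moves, never from a script. Its argument "plan" is a list that holds one entry, the list of rows, each a list of 7 numbers: the turn, a rotation vector about the tool's x, y, z scaled (see below), then the shift along the tool's x, y, z scaled (see below), then the closure, from 0 (fully open) to 1 (shut). In form: [[[ax, ay, az, dx, dy, dz, claw], ...]]. A call has 1 to 20 rows; each row is the pose to reach, as a shift and turn from the pose commanded when the call began, along the tool's axes at that moment; what a row does not reach only later rows make up. The controller multiplies each number of a shift by 0.3 m and each number of a turn by 90 degrees. A row lasts 1/12 s, in which the tool goes at most 41.7 mm and 7.16 degrees, less where a joint would pass 70% of its speed; a pose out of reach is approached as far as the arm can. A call with a number of a shift or a turn outside -1 to 1 is refused whole. A call with a gripper value outside its range is refused whole. The fingers move at their own pace and stop on an object; "force" is the grip in N (left out, the last holds). Time passes only in rows, so rows that repeat a pose let the fingers close. It gives the time, the measured TCP pose, the force, the opening and the grip force at its end, in the units of the state.
- robot.read_state(): the state, without advancing time (a new reading comes with each control period).
- robot.snapshot(name): name is "side" or "top" or "wrist"; returns a dict with "color" (384x512x3 uint8, red, green, blue), "fx", "fy", "cx", "cy" (pixels), "origin" and "orientation" of the camera in the world; the wrist camera has in their place "hand_eye" (4x4, takes a point from camera to tool coordinates, whose origin is the TCP and whose axes are the flange's). Camera axes: x right, y down, z forward; pixel columns grow to the right and rows downward; lengths in m; the calibration is good to about 2 mm. The wrist camera is an equidistant fisheye: a pixel r from the principal point sees the ray r / f radians off the axis. A picture is of the moment at which its call begins: read the wrist's pose just before it. There is no depth.
- robot.job_done(): hands the job in; it is judged then, once.
The state is a dict: "time_s": time; "joints": joint angles; "joint_velocities": joint speeds; "joint_torque": joint torques, N m; "tool_pos": TCP position; "orientation": TCP orientation; "contact_force": force on the tool from outside, world axes, zero at the start; "moment": the same for the moment, N m; "width": finger opening in m; "grip_force": force on a finger pad.
Only numpy, scipy, OpenCV 4.12 (cv2) and the standard library are available. Lean on these libraries where they do the work, as an engineer would, in place of code of your own. Each camera call takes 0.05 s, during which the arm holds its last target. There are 200 camera calls.

## Task

Someone has left a steel tumbler standing on the cradle of the desk telephone: set it upright on the free part of the wooden tray, without tipping or dropping it. Then take the handset from the desk, carry it clear of the things in between, and hold it still and level about 2 cm above the top of the cradle, round end over the round well and square end over the square well, lined up so that it could be lowered straight in. Never let the handset touch the telephone (that would cut off the call), leave everything else where it is, and finish still holding the handset there.

Things in the scene. Friction and masses are not known exactly. Their poses are not given: they have to be found in the camera images.
- phone: Grey desk telephone, fixed, 250 (x) by 170 (y) mm; origin centre of its underside on the desk. The y > 0 side is the cradle: 250 by 90 mm, centred at y = +40, top at 50 mm, with two wells 12 mm deep, 150 mm apart along x, and a flat saddle 84 mm long between them; the y < 0 side is the keypad, 45 mm high. It is on the left or right of the desk, the handset on the other side.
- phone_round (a point): centre of the round well (67 mm diameter), at the height of the cradle's top (50 mm above the desk), at the telephone's x = +75, y = +40 mm
- phone_square (a point): centre of the square well (67 by 67 mm), at the height of the cradle's top, at the telephone's x = -75, y = +40 mm
- handset: Loose black cordless handset, 0.16-0.26 kg, lying face down, yaw within 75 deg of the telephone's. Origin: midway between its end pieces, level with their flat undersides; x along it to the round end, z up. Bar 206 long, 30 wide (y), 34 to 58 mm above the underside, balanced and free over 98 mm at its middle; below it a round end piece (52 diameter, x = +75) and a square one (52 by 52, x = -75).
- handset_round (a point): centre of the flat underside of the handset's round end piece
- handset_square (a point): centre of the flat underside of the handset's square end piece
- tumbler: Loose steel drinking tumbler, empty, open at the top, 100 mm high, 56 mm diameter at the foot and 58 mm at the rim, wall 3 mm, 0.1 to 0.2 kg; at first it stands on the saddle of the cradle. Origin: centre of its underside, z up.
- tray: Fixed wooden tray, 160 (x) by 270 (y) mm, with a 4 mm thick floor and a 4 mm thick lip rising to 12 mm above the desk; origin centre of its underside on the desk. The jar stands on its y > 0 half; its y < 0 half is free.
- jar: Bystander: closed jar, 64 mm diameter, 110 mm high, standing on the tray's y > 0 half. Origin: centre of its underside.
- instrument: Grey metal instrument box, fixed, 110 (x) by 170 (y) by 70 mm high, in the middle of the desk nearer the robot than the tray. Origin: centre of its underside.
- penpot: Bystander: black pen pot, 68 mm diameter, standing on the instrument box, its pens reach 93 mm above its underside (163 mm above the desk). Origin: centre of its underside.
- radio: Bystander: black hand-held radio standing upright, 34 by 58 mm, 168 mm high with its aerial, at the far left of the desk. Origin: centre of its underside.
- stapler: Bystander: black stapler, 40 by 140 mm, 50 mm high, at the far right of the desk. Origin: centre of its underside.
- calculator: Bystander: grey calculator lying flat, 140 by 80 by 16 mm, at the near right. Origin: centre of its underside.
- torch: Bystander: aluminium torch lying on the desk, 150 mm long, 42 mm high, at the near left. Origin: on the desk under it, at mid length.

How it is judged:
By the outcome, as a careful person would: the job done as asked, in the order asked, and still so for the second after the job is handed in, while the arm keeps its last pose, push and grip.
It also fails if it takes over 58 s, if anything falls off the work surface, if the arm or the gripper's body presses on something with over 40 N, if the wrist force passes 120 N, or if a joint passes its speed limit or range.

## Working session

There is one attempt and no reset: what is moved stays moved. The work goes in short steps, Python scripts to look and compute and a tool call to move; the robot and the scene stay as the last step left them, time stands still between calls to the robot, and variables do not carry over. Pictures are saved under pics/ and viewed, at most 10 in all, crops included, and the job is handed in when it is done.

Besides the shell and the picture viewer there is one more tool, called as name(argument=value, ...), one argument or row to a line, values as JSON. apply_moves: Moves the arm, as the interface text tells. Shifts and turns lie within -1 to 1; 1 stands for 0.3 m of shift or 90 degrees of turn. Its arguments: {"type":"object","properties":{"plan":{"type":"array"},"force":{"type":"number"}},"required":["plan"]}

```bash
mkdir -p pics
python3 - <<'E'
from plant import robot
import cv2,numpy as np
np.set_printoptions(precision=4,suppress=True)
s=robot.read_state()
for k,v in s.items(): print(k,v)
for n in ("top","side"):
    p=robot.snapshot(n); cv2.imwrite(f"pics/{n}0.png",p["color"][:,:,::-1])
    np.savez(n+"0.npz",**p)
    print(n,p["color"].shape,[p[k] for k in("fx","fy","cx","cy","origin","orientation")])
E
```

```text
time_s 0.0
joints [-1.332   0.2607 -0.1394  1.1727  0.      1.5708]
joint_velocities [-0.0006  0.0002  0.0006 -0.0004  0.0019 -0.0011]
joint_torque [ -0.0001 -40.5679  25.3923   0.0186   0.       0.    ]
tool_pos [ 0.124  -0.5094  0.2305]
orientation [[ 0.9716  0.2365 -0.0005]
 [ 0.2365 -0.9716  0.0019]
 [ 0.     -0.002  -1.    ]]
contact_force [ 0.4861 -0.2586  0.7324]
moment [-0.0289 -0.0079  0.0891]
grip_force 0.0
width 0.08556082700831162
top (384, 512, 3) [390.9383780001587, 390.9383780001587, 263.65165964121064, 193.73778129570346, array([0.4448, 0.032 , 1.1755]), array([[ 0.0004, -0.9986,  0.0528],
       [-1.    , -0.0006, -0.0038],
       [ 0.0039, -0.0528, -0.9986]])]
side (384, 512, 3) [358.242278326476, 358.242278326476, 255.02696706966591, 194.56246663581265, array([0.1961, 0.7265, 0.8836]), array([[-0.9189, -0.2969,  0.2599],
       [-0.394 ,  0.6571, -0.6427],
       [ 0.02  , -0.6929, -0.7207]])]
```

View pics/top0.png

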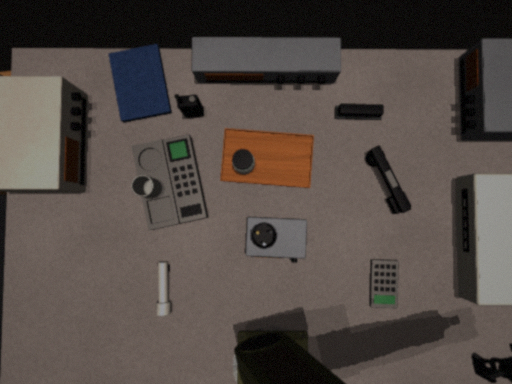

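View pics/side0.png

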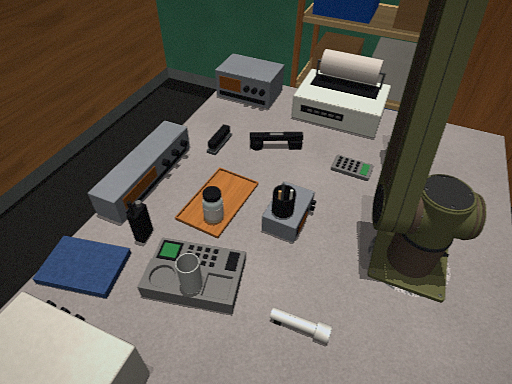

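The top view shows the phone at left (cols 133-206, rows 136-228) with the tumbler near (147,187). The tray is at cols 222-312, jar (243,160), pen pot (263,235) on the box. The handset runs from about (374,155) to (400,205). The side view agrees. I'll zoom in on the phone, tray and handset next.

Run:
```python
import cv2,numpy as np
im=cv2.imread("pics/top0.png")
f=lambda c,r,w,h,k:cv2.resize(im[r:r+h,c:c+w],None,fx=k,fy=k,interpolation=cv2.INTER_CUBIC)
g=lambda a:cv2.convertScaleAbs(a,alpha=1.5,beta=30)
a=g(f(125,130,85,100,6)); b=g(f(355,140,45+15,75,0+4.8)); 
def tick(a,c,r,k):
    for i in range(0,a.shape[1],int(k*10)): cv2.putText(a,str(c+int(i/k)),(i,8),0,.3,(0,255,255)); cv2.line(a,(i,0),(i,4),(0,255,255))
    for i in range(0,a.shape[0],int(k*10)): cv2.putText(a,str(r+int(i/k)),(0,i+4),0,.3,(0,255,255))
tick(a,125,130,6);tick(b,355,140,4.8)
o=np.zeros((600,800,3),np.uint8);o[:a.shape[0],:a.shape[1]]=a;o[:b.shape[0],511:511+b.shape[1]]=b
cv2.imwrite("pics/z1.png",o)
```

```text
(no output)
```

View pics/z1.png

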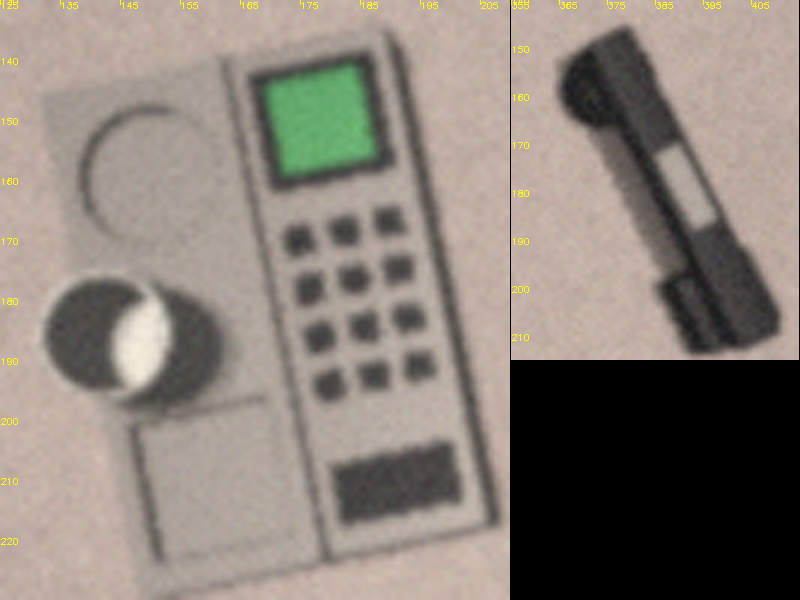

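The zoom shows the round well centred near (150,158.5) and the square well's left edge running from (147,201) to (151.5,224). The tumbler rim is centred at about (142.5,185.5). The handset's round end is at the upper left (375,157), its square end near (400,207).

```bash
cat > h.py <<'E'
import numpy as np,cv2
from scipy.optimize import least_squares
from scipy.spatial.transform import Rotation as R
np.set_printoptions(precision=4,suppress=True)
def load(n): return dict(np.load(n+".npz"))
def proj(c,P):
    q=(np.atleast_2d(P)-c["origin"])@c["orientation"]
    return q[:,:2]/q[:,2:]*[c["fx"],c["fy"]]+[c["cx"],c["cy"]]
def pt(c,uv,z):
    uv=np.atleast_2d(uv); d=np.c_[(uv[:,0]-c["cx"])/c["fx"],(uv[:,1]-c["cy"])/c["fy"],np.ones(len(uv))]@c["orientation"].T
    return c["origin"]+d*((z-c["origin"][2])/d[:,2])[:,None]
def place(p,L):
    c,s=np.cos(p[2]),np.sin(p[2]); L=np.asarray(L,float)
    return L@np.array([[c,s,0],[-s,c,0],[0,0,1]])+[p[0],p[1],0]
def fit(c,L,uv,p0):
    r=least_squares(lambda p:(proj(c,place(p,L))-uv).ravel(),p0,loss="soft_l1")
    return r.x,r.fun.reshape(-1,2)
E
python3 - <<'E'
from h import *
c=load("top0")
w=lambda a,k,o:(np.array(a)+.5)/k-.5+o
a=[(222,58),(325,558),(149,174),(132,425),(160,563),(268,397),(388,38),(490,528),(42,93)]
L=np.array([(125,-5,50),(-125,-5,50),(75,40,50),(-41.5,73.5,50),(-108.5,73.5,50),(-41.5,6.5,50),(125,-85,45),(-125,-85,45),(125,85,50)])/1e3
p,r=fit(c,L,w(a,6,[125,130]),[.46,.33,.2]); print("phone",p,"deg",np.degrees(p[2]));print(r)
print("saddle",place(p,[[0,.04,.05],[.075,.04,.05],[-.075,.04,.05]]))
print("tumbler rim",pt(c,w((107,335),6,[125,130]),.15))
# handset right edge of bar top, and ends
b=np.array([(632,25),(780,318)])-[511,0]
print("hs",pt(c,w(b,4.8,[355,140]),.058))
u=np.array([[224,130],[313,135],[310,187],[221,181]]); q=pt(c,u,.012);print("tray",q,q.mean(0))
print("edges",np.linalg.norm(np.roll(q,-1,0)-q,axis=1))
print("jar",pt(c,[243,161],.11),"pot",pt(c,[263,235],.15))
E
```

```text
phone [0.5402 0.3019 0.2099] deg 12.025328872163673
[[ 0.2689 -0.3689]
 [ 0.071   0.7923]
 [ 0.5284  0.2495]
 [-0.2548  0.1884]
 [-0.4197  0.0269]
 [-0.0593  0.0211]
 [-0.0311 -2.3379]
 [ 0.1533 -0.0323]
 [-0.2254  0.1769]]
saddle [[0.5319 0.341  0.05  ]
 [0.6053 0.3567 0.05  ]
 [0.4586 0.3254 0.05  ]]
tumbler rim [[0.5207 0.3465 0.15  ]]
hs [[ 0.6454 -0.3074  0.058 ]
 [ 0.4694 -0.393   0.058 ]]
tray [[ 0.6981  0.1467  0.012 ]
 [ 0.6832 -0.1208  0.012 ]
 [ 0.5265 -0.1108  0.012 ]
 [ 0.5443  0.1548  0.012 ]] [0.613  0.0175 0.012 ]
edges [0.2679 0.157  0.2662 0.154 ]
jar [[0.591  0.0845 0.11  ]] pot [[0.3911 0.0297 0.15  ]]
```

```bash
cat >> h.py <<'E'
def down(yaw):
    c,s=np.cos(yaw),np.sin(yaw); return np.array([[c,s,0],[s,-c,0],[0,0,-1.]])
def row(pos,Rm,tp,yaw):
    """scaled turn and shift from pose (pos,Rm) to a tool-down pose"""
    return np.r_[R.from_matrix(Rm.T@down(yaw)).as_rotvec()/(np.pi/2), Rm.T@(np.array(tp)-pos)/.3]
E
python3 - <<'E'
from h import *
from plant import robot
s=robot.read_state();P,M=np.array(s["tool_pos"]),np.array(s["orientation"])
y=np.radians(13.7)
A=P+[0.13,.28,.03]
print(row(P,M,A,y)); 
B=np.array([.39,.06,.26])
print(row(A,down(y),B,y)); print(row(B,down(y),[.521,.3465,.25],y))
E
```

```text
[-0.0012  0.     -0.0002  0.6418 -0.8045 -0.0986]
[ 0.      0.      0.      0.6689 -0.8301  0.0018]
[ 0.      0.      0.      0.6504 -0.8244  0.0333]
```

apply_moves(
  plan=[
    [[0,0,0,0.15,-0.2,-0.1,0],[0,0,0,0.3,-0.4,-0.1,0],[0,0,0,0.45,-0.55,-0.1,0],[0,0,0,0.55,-0.7,-0.1,0],[0,0,0,0.64,-0.8,-0.1,0],[0,0,0,0.64,-0.8,-0.1,0],[0,0,0,0.64,-0.8,-0.1,0],[0,0,0,0.64,-0.8,-0.1,0],[0,0,0,0.64,-0.8,-0.1,0],[0,0,0,0.64,-0.8,-0.1,0]],
  ],
  force=40,
)

```text
time_s: 0.93
tool_pos: [0.2541, -0.2306, 0.2612]
orientation: [[0.971, 0.24, -0.0], [0.24, -0.971, -0.0], [-0.0, 0.0, -1.0]]
contact_force: [0.8, -1.1, -0.5]
width: 0.0854
grip_force: 0.0
```

apply_moves(
  plan=[
    [[0,0,0,0.1,-0.12,0,0],[0,0,0,0.2,-0.24,0,0],[0,0,0,0.3,-0.36,0,0],[0,0,0,0.4,-0.48,0,0],[0,0,0,0.5,-0.6,0,0],[0,0,0,0.6,-0.72,0,0],[0,0,0,0.67,-0.83,0,0],[0,0,0,0.67,-0.83,0,0],[0,0,0,0.67,-0.83,0,0],[0,0,0,0.67,-0.83,0,0],[0,0,0,0.67,-0.83,0,0]],
  ],
)

```text
time_s: 1.85
tool_pos: [0.3902, 0.0569, 0.2608]
orientation: [[0.972, 0.235, -0.001], [0.235, -0.972, -0.001], [-0.002, 0.001, -1.0]]
contact_force: [-0.2, -0.2, 0.0]
width: 0.0853
grip_force: 0.0
```

apply_moves(
  plan=[
    [[0,0,0,0.1,-0.12,0,0],[0,0,0,0.2,-0.24,0,0],[0,0,0,0.3,-0.36,0,0],[0,0,0,0.4,-0.48,0,0],[0,0,0,0.5,-0.6,0,0],[0,0,0,0.6,-0.72,0.03,0],[0,0,0,0.65,-0.82,0.03,0],[0,0,0,0.65,-0.82,0.03,0],[0,0,0,0.65,-0.82,0.03,0],[0,0,0,0.65,-0.82,0.03,0],[0,0,0,0.65,-0.82,0.03,0],[0,0,0,0.65,-0.82,0.03,0]],
  ],
)

```text
time_s: 2.85
tool_pos: [0.5568, 0.1859, 0.2535]
orientation: [[0.954, 0.3, -0.012], [0.3, -0.953, 0.032], [-0.001, -0.034, -0.999]]
contact_force: [0.3, 0.8, 0.4]
width: 0.0853
grip_force: 0.0
```

Run:
```python
from h import *
from plant import robot
s=robot.read_state()
print(s["time_s"],s["joints"],s["tool_pos"],s["orientation"],s["contact_force"])
p=robot.snapshot("wrist"); cv2.imwrite("pics/w1.png",p["color"][:,:,::-1])
np.savez("w1.npz",**p,pos=s["tool_pos"],M=s["orientation"]); print({k:v for k,v in p.items() if k!="color"})
```

```text
2.85 [0.3035 0.3617 0.0671 1.2777 0.0344 3.1404] [0.5568 0.1859 0.2535] [[ 0.9539  0.2998 -0.0117]
 [ 0.3    -0.9534  0.0324]
 [-0.0015 -0.0344 -0.9994]] [0.2761 0.7593 0.3935]
{'fx': 297.3186396354542, 'fy': 297.3186396354542, 'cx': 249.80145242538967, 'cy': 188.91902430246387, 'hand_eye': array([[-0.0015, -0.9451, -0.3267,  0.0851],
       [ 1.    , -0.0014, -0.0007, -0.    ],
       [ 0.0002, -0.3267,  0.9451, -0.1419],
       [ 0.    ,  0.    ,  0.    ,  1.    ]])}
```

View pics/w1.png

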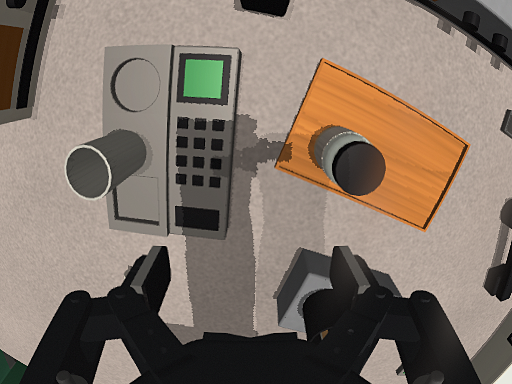

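The wrist view shows the round well at (136,83), the square well around (139,199), the tumbler rim at (91,172) and the jar lid at (358,168). The last joint is at its limit, so I'll use a tool yaw turned the other way, and check the phone fit with this view.

```bash
cat >> h.py <<'E'
def wcam(p):
    T=p["hand_eye"]; return dict(o=p["pos"]+p["M"]@T[:3,3],A=p["M"]@T[:3,:3],f=p["fx"],c=np.array([p["cx"],p["cy"]]))
def wproj(c,P):
    q=(np.atleast_2d(P)-c["o"])@c["A"]; r=np.linalg.norm(q[:,:2],axis=1); t=np.arctan2(r,q[:,2])
    return c["c"]+q[:,:2]*(c["f"]*t/r)[:,None]
def wpt(c,uv,z):
    d=np.atleast_2d(uv)-c["c"]; r=np.linalg.norm(d,axis=1)+1e-9; t=r/c["f"]
    q=np.c_[d*(np.sin(t)/r)[:,None],np.cos(t)]@c["A"].T
    return c["o"]+q*((z-c["o"][2])/q[:,2])[:,None]
def wfit(c,L,uv,p0):
    r=least_squares(lambda p:(wproj(c,place(p,L))-uv).ravel(),p0,loss="soft_l1"); return r.x,r.fun.reshape(-1,2)
E
python3 - <<'E'
from h import *
c=wcam(load("w1"))
L=np.array([(125,-5,50),(-125,-5,50),(75,40,50),(-41.5,73.5,50),(-108.5,73.5,50),(-41.5,6.5,50),(-108.5,6.5,50),(125,-85,45),(125,85,50)])/1e3
uv=[(170,45),(166,236),(136,83.5),(113.5,176),(115,220.5),(158.5,177),(158,219),(240,48),(106,46)]
p,r=wfit(c,L,uv,[.54,.3,.2]);print(p,np.degrees(p[2]));print(r)
print("rim",wpt(c,(91,172),.15)," jar",wpt(c,(358,168),.11))
q=wpt(c,[(322,58),(468,146),(425,231),(275,166)],.012);print(q,q.mean(0),np.linalg.norm(np.roll(q,-1,0)-q,axis=1))
from plant import robot
s=robot.read_state();P,M=np.array(s["tool_pos"]),np.array(s["orientation"])
print(row(P,M,[.5207,.3465,.25],np.radians(85)))
E
```

```text
[0.5409 0.3004 0.2107] 12.069419462290218
[[ 2.3473 -1.0825]
 [ 1.0204  1.1121]
 [-1.4047  1.1424]
 [-2.0905 -2.316 ]
 [-0.223  -1.2015]
 [-0.8571  1.192 ]
 [ 0.6791  6.3952]
 [ 0.6959 -0.8252]
 [-0.67    0.0562]]
rim [[0.5246 0.341  0.15  ]]  jar [[0.5981 0.088  0.11  ]]
[[ 0.7047  0.1451  0.012 ]
 [ 0.6802 -0.1202  0.012 ]
 [ 0.5276 -0.1104  0.012 ]
 [ 0.5497  0.1575  0.012 ]] [0.6155 0.018  0.012 ] [0.2664 0.1529 0.2688 0.1555]
[-0.0197 -0.0125 -0.7501  0.0437 -0.5446  0.03  ]
```

apply_moves(
  plan=[
    [[-0.02,-0.01,-0.07,0.0,-0.06,0.03,0],[-0.02,-0.01,-0.15,0.02,-0.15,0.03,0],[-0.02,-0.01,-0.22,0.04,-0.24,0.03,0],[-0.02,-0.01,-0.3,0.04,-0.34,0.03,0],[-0.02,-0.01,-0.37,0.04,-0.44,0.03,0],[-0.02,-0.01,-0.45,0.04,-0.52,0.03,0],[-0.02,-0.01,-0.6,0.04,-0.54,0.03,0],[-0.02,-0.01,-0.75,0.04,-0.54,0.03,0],[-0.02,-0.01,-0.75,0.04,-0.54,0.03,0],[-0.02,-0.01,-0.75,0.04,-0.54,0.03,0],[-0.02,-0.01,-0.75,0.04,-0.54,0.03,0],[-0.02,-0.01,-0.75,0.04,-0.54,0.03,0],[-0.02,-0.01,-0.75,0.04,-0.54,0.03,0],[-0.02,-0.01,-0.75,0.04,-0.54,0.03,0]],
  ],
)

```text
time_s: 4.07
tool_pos: [0.5189, 0.3448, 0.2503]
orientation: [[0.088, 0.996, 0.002], [0.996, -0.088, 0.002], [0.003, 0.002, -1.0]]
contact_force: [-0.0, 0.4, -0.0]
width: 0.0857
grip_force: 0.0
```

Run:
```python
from h import *
from plant import robot
s=robot.read_state()
P,M=np.array(s["tool_pos"]),np.array(s["orientation"]);print(s["time_s"],s["joints"],P,M)
p=robot.snapshot("wrist"); cv2.imwrite("pics/w2.png",p["color"][:,:,::-1])
np.savez("w2.npz",**p,pos=P,M=M); c=wcam(load("w2"))
t=np.linspace(0,6.28,72,endpoint=False); C=np.c_[np.cos(t),np.sin(t)]*.029
for x in [(.5225,.344)]:
    im=p["color"][:,:,::-1].copy()
    uv=wproj(c,np.c_[C+x,0*t+.15]); 
    for a in uv: cv2.circle(im,tuple(int(v) for v in a.round()),0,(0,0,255),-1)
cv2.imwrite("pics/w2o.png",im)
print(row(P,M,[.5225,.344,.25],np.radians(85)))
```

```text
4.0667 [0.5861 0.424  0.1564 1.2998 0.0007 2.2452] [0.5189 0.3448 0.2503] [[ 0.0882  0.9961  0.0024]
 [ 0.9961 -0.0883  0.0024]
 [ 0.0026  0.0021 -1.    ]]
[ 0.0014 -0.0017 -0.0007 -0.0015  0.0122  0.0009]
```

View pics/w2o.png

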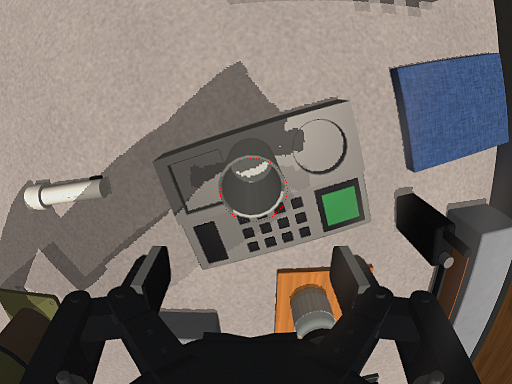

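The predicted rim circle overlays the tumbler rim at about (252,188). I'll descend and grip.

apply_moves(
  plan=[
    [[0,0,0,0,0.012,0.08,0],[0,0,0,0,0.012,0.16,0],[0,0,0,0,0.012,0.24,0],[0,0,0,0,0.012,0.32,0],[0,0,0,0,0.012,0.4,0],[0,0,0,0,0.012,0.46,0],[0,0,0,0,0.012,0.5,0],[0,0,0,0,0.012,0.515,0],[0,0,0,0,0.012,0.515,0],[0,0,0,0,0.012,0.515,0.3],[0,0,0,0,0.012,0.515,0.4],[0,0,0,0,0.012,0.515,0.6],[0,0,0,0,0.012,0.515,1],[0,0,0,0,0.012,0.515,1],[0,0,0,0,0.012,0.515,1],[0,0,0,0,0.012,0.515,1],[0,0,0,0,0.012,0.515,1],[0,0,0,0,0.012,0.515,1]],
  ],
  force=40,
)

```text
time_s: 5.62
tool_pos: [0.5234, 0.3456, 0.0973]
orientation: [[0.087, 0.996, 0.004], [0.996, -0.087, 0.004], [0.004, 0.004, -1.0]]
contact_force: [-2.1, -0.8, 6.2]
width: 0.057
grip_force: 41.6
```

apply_moves(
  plan=[
    [[0,0,0,0,0,-0.03,1],[0,0,0,0,0,-0.08,1],[0,0,0,0,0,-0.14,1],[0,0,0,0,0,-0.21,1],[0,0,0,0,0,-0.28,1],[0,0,0,0,0,-0.35,1],[0,0,0,0,0,-0.41,1],[0,0,0,0,0,-0.44,1],[0,0,0,0,0,-0.45,1],[0,0,0,0,0,-0.45,1],[0,0,0,0,0,-0.45,1]],
  ],
)

```text
time_s: 6.53
tool_pos: [0.5222, 0.3443, 0.2295]
orientation: [[0.087, 0.996, 0.001], [0.996, -0.087, 0.001], [0.001, 0.001, -1.0]]
contact_force: [0.1, -0.3, -1.9]
width: 0.057
grip_force: 42.3
```

Run:
```python
from h import *
from plant import robot
s=robot.read_state()
P,M=np.array(s["tool_pos"]),np.array(s["orientation"]);print(s["time_s"],P,M,s["width"],s["contact_force"])
y=np.radians(85);A=P+[.045,-.2,0]
print(row(P,M,A,y),row(A,down(y),[.61,-.05,P[2]],y))
```

```text
6.5333 [0.5222 0.3443 0.2295] [[ 0.0868  0.9962  0.001 ]
 [ 0.9962 -0.0868  0.0014]
 [ 0.0015  0.0008 -1.    ]] 0.056988309733677925 [ 0.1379 -0.2879 -1.9167]
[ 0.0005 -0.0009  0.0002 -0.6511  0.2073 -0.0008] [ 0.      0.      0.     -0.6328  0.1987  0.    ]
```

apply_moves(
  plan=[
    [[0,0,0,-0.03,0.01,0,1],[0,0,0,-0.09,0.03,0,1],[0,0,0,-0.17,0.05,0,1],[0,0,0,-0.25,0.08,0,1],[0,0,0,-0.33,0.11,0,1],[0,0,0,-0.41,0.13,0,1],[0,0,0,-0.49,0.16,0,1],[0,0,0,-0.57,0.18,0,1],[0,0,0,-0.65,0.21,0,1],[0,0,0,-0.73,0.23,0,1],[0,0,0,-0.81,0.25,0,1],[0,0,0,-0.88,0.28,0,1],[0,0,0,-0.94,0.3,0,1],[0,0,0,-0.98,0.31,0,1],[0,0,0,-1,0.31,0,1]],
  ],
)

```text
time_s: 7.78
tool_pos: [0.5889, 0.0356, 0.229]
orientation: [[0.089, 0.996, 0.001], [0.996, -0.089, 0.002], [0.002, 0.0, -1.0]]
contact_force: [0.4, -0.7, -1.4]
width: 0.0569
grip_force: 42.3
```

apply_moves(
  plan=[
    [[0,0,0,-0.05,0.02,0,1],[0,0,0,-0.12,0.04,0,1],[0,0,0,-0.19,0.06,0,1],[0,0,0,-0.25,0.08,0,1],[0,0,0,-0.28,0.09,0,1],[0,0,0,-0.285,0.095,0,1],[0,0,0,-0.285,0.095,0,1],[0,0,0,-0.285,0.095,0,1]],
  ],
)

```text
time_s: 8.45
tool_pos: [0.6099, -0.0488, 0.2297]
orientation: [[0.086, 0.996, 0.002], [0.996, -0.086, 0.003], [0.003, 0.001, -1.0]]
contact_force: [-0.3, 0.1, -2.1]
width: 0.0569
grip_force: 42.3
```

Run:
```python
from h import *
from plant import robot
s=robot.read_state()
P,M=np.array(s["tool_pos"]),np.array(s["orientation"]);print(s["time_s"],P,M,s["width"],s["contact_force"])
print(row(P,M,[.61,-.05,.053],np.radians(85)))
```

```text
8.45 [ 0.6099 -0.0488  0.2297] [[ 0.0858  0.9963  0.0016]
 [ 0.9963 -0.0858  0.0034]
 [ 0.0035  0.0013 -1.    ]] 0.056869086764805794 [-0.26    0.1437 -2.1143]
[ 0.0008 -0.0022  0.0008 -0.0058  0.      0.5889]
```

apply_moves(
  plan=[
    [[0,-0.002,0,0,0,0.04,1],[0,-0.002,0,0,0,0.11,1],[0,-0.002,0,0,0,0.19,1],[0,-0.002,0,0,0,0.27,1],[0,-0.002,0,0,0,0.35,1],[0,-0.002,0,0,0,0.43,1],[0,-0.002,0,0,0,0.49,1],[0,-0.002,0,0,0,0.53,1],[0,-0.002,0,0,0,0.56,1],[0,-0.002,0,0,0,0.575,1],[0,-0.002,0,0,0,0.585,1],[0,-0.002,0,0,0,0.588,1],[0,-0.002,0,0,0,0.588,1],[0,-0.002,0,0,0,0.588,1]],
  ],
)

```text
time_s: 9.62
tool_pos: [0.6114, -0.0495, 0.0544]
orientation: [[0.087, 0.996, 0.004], [0.996, -0.087, -0.001], [-0.0, 0.004, -1.0]]
contact_force: [0.0, 0.9, -2.1]
width: 0.0571
grip_force: 42.3
```

apply_moves(
  plan=[
    [[0,0,0,0,0,0.003,1],[0,0,0,0,0,0.005,1],[0,0,0,0,0,0.005,1]],
  ],
)

```text
time_s: 9.87
tool_pos: [0.6108, -0.0496, 0.0523]
orientation: [[0.087, 0.996, 0.003], [0.996, -0.087, -0.001], [-0.0, 0.003, -1.0]]
contact_force: [0.5, 0.7, -1.2]
width: 0.0569
grip_force: 42.3
```

apply_moves(
  plan=[
    [[0,0,0,0,0,0.003,1],[0,0,0,0,0,0.006,1],[0,0,0,0,0,0.006,1]],
  ],
)

```text
time_s: 10.12
tool_pos: [0.6108, -0.0496, 0.0514]
orientation: [[0.087, 0.996, 0.003], [0.996, -0.087, -0.001], [-0.001, 0.003, -1.0]]
contact_force: [-1.9, -0.6, 5.6]
width: 0.0568
grip_force: 42.5
```

Touchdown (force now +5.6 N). I'll release gently and rise.

apply_moves(
  plan=[
    [[0,0,0,0,0,0,0.3],[0,0,0,0,0,0,0.25],[0,0,0,0,0,0,0.15],[0,0,0,0,0,0,0],[0,0,0,0,0,0,0],[0,0,0,0,0,0,0],[0,0,0,0,0,0,0],[0,0,0,0,0,0,0]],
  ],
)

```text
time_s: 10.78
tool_pos: [0.6107, -0.0494, 0.0502]
orientation: [[0.087, 0.996, 0.002], [0.996, -0.087, -0.001], [-0.0, 0.002, -1.0]]
contact_force: [-0.8, -0.2, 0.0]
width: 0.0855
grip_force: 0.0
```

apply_moves(
  plan=[
    [[0,0,0,0,0,-0.05,0],[0,0,0,0,0,-0.12,0],[0,0,0,0,0,-0.22,0],[0,0,0,0,0,-0.34,0],[0,0,0,0,0,-0.46,0],[0,0,0,0,0,-0.58,0],[0,0,0,0,0,-0.68,0],[0,0,0,0,0,-0.74,0],[0,0,0,0,0,-0.76,0],[0,0,0,0,0,-0.76,0],[0,0,0,0,0,-0.76,0]],
  ],
)

```text
time_s: 11.7
tool_pos: [0.6098, -0.0493, 0.2771]
orientation: [[0.087, 0.996, 0.001], [0.996, -0.087, -0.001], [-0.001, 0.001, -1.0]]
contact_force: [0.5, -0.1, -1.0]
width: 0.0859
grip_force: 0.0
```

Run:
```python
from h import *
from plant import robot
s=robot.read_state()
P,M=np.array(s["tool_pos"]),np.array(s["orientation"]);print(s["time_s"],P,M,s["width"],s["joints"])
# hover near handset, tool flipped yaw 26+180, camera sits at tool +x
y=np.radians(206); y1=np.radians(145)
A=[.58,-.2,.27];print(row(P,M,A,y1)); print(row(np.array(A),down(y1),[.551,-.337,.25],y))
```

```text
11.7 [ 0.6098 -0.0493  0.2771] [[ 0.0867  0.9962  0.0009]
 [ 0.9962 -0.0867 -0.0006]
 [-0.0005  0.0009 -1.    ]] 0.08592428898691667 [-0.0804  0.401   0.1889  1.3578 -0.0005  1.5772]
[ 0.0003  0.0006 -0.6664 -0.5091 -0.0555  0.0239]
[ 0.      0.     -0.6778 -0.1827 -0.4295  0.0667]
```

apply_moves(
  plan=[
    [[0,0,-0.08,-0.08,-0.01,0.02,0],[0,0,-0.16,-0.16,-0.02,0.02,0],[0,0,-0.24,-0.24,-0.03,0.02,0],[0,0,-0.32,-0.32,-0.04,0.02,0],[0,0,-0.4,-0.4,-0.05,0.02,0],[0,0,-0.48,-0.47,-0.05,0.02,0],[0,0,-0.56,-0.5,-0.05,0.02,0],[0,0,-0.66,-0.51,-0.05,0.02,0],[0,0,-0.66,-0.51,-0.05,0.02,0],[0,0,-0.66,-0.51,-0.05,0.02,0]],
  ],
)

```text
time_s: 12.53
tool_pos: [0.5807, -0.2005, 0.2694]
orientation: [[-0.813, 0.582, -0.002], [0.582, 0.813, 0.001], [0.003, -0.001, -1.0]]
contact_force: [-0.4, 0.5, -0.6]
width: 0.0854
grip_force: 0.0
```

apply_moves(
  plan=[
    [[0,0,-0.08,-0.02,-0.06,0.02,0],[0,0,-0.16,-0.05,-0.13,0.04,0],[0,0,-0.24,-0.08,-0.2,0.06,0],[0,0,-0.32,-0.11,-0.27,0.07,0],[0,0,-0.4,-0.14,-0.34,0.07,0],[0,0,-0.48,-0.17,-0.4,0.07,0],[0,0,-0.56,-0.18,-0.43,0.07,0],[0,0,-0.68,-0.18,-0.43,0.07,0],[0,0,-0.68,-0.18,-0.43,0.07,0],[0,0,-0.68,-0.18,-0.43,0.07,0],[0,0,-0.68,-0.18,-0.43,0.07,0]],
  ],
)

```text
time_s: 13.45
tool_pos: [0.5503, -0.3363, 0.2497]
orientation: [[-0.903, -0.43, -0.0], [-0.43, 0.903, 0.001], [-0.0, 0.001, -1.0]]
contact_force: [0.5, 0.4, 0.3]
width: 0.0854
grip_force: 0.0
```

Run:
```python
from h import *
from plant import robot
s=robot.read_state()
P,M=np.array(s["tool_pos"]),np.array(s["orientation"]);print(s["time_s"],P,M,s["joints"])
p=robot.snapshot("wrist"); t=robot.snapshot("top"); cv2.imwrite("pics/t3.png",t["color"][:,:,::-1])
cv2.imwrite("pics/w3raw.png",p["color"][:,:,::-1])
np.savez("w3.npz",**p,pos=P,M=M)
im=cv2.convertScaleAbs(p["color"][:,:,::-1],alpha=1.8,beta=20)[60:300,110:400]
a=cv2.resize(im,None,fx=2,fy=2,interpolation=cv2.INTER_CUBIC)
for i in range(0,580,40): cv2.putText(a,str(110+i//2),(i,8),0,.3,(0,0,255))
for i in range(0,480,40): cv2.putText(a,str(60+i//2),(0,i+4),0,.3,(0,0,255))
b=cv2.resize(t["color"][100:220,215:325,::-1],None,fx=2,fy=2)
o=np.zeros((480,800,3),np.uint8);o[:,:580]=a;o[:240,580:800]=b
cv2.imwrite("pics/w3.png",o)
```

```text
13.45 [ 0.5503 -0.3363  0.2497] [[-0.9027 -0.4302 -0.0001]
 [-0.4302  0.9027  0.0008]
 [-0.0002  0.0008 -1.    ]] [-0.5488  0.4683  0.2271  1.3302  0.0006 -0.9935]
```

View pics/w3.png

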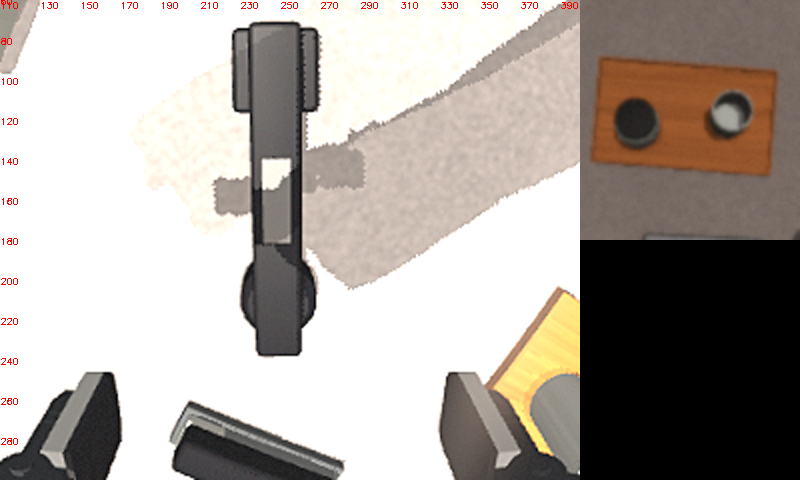

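The tumbler stands upright on the free half of the tray. The handset's bar corners are at about (238,237), (260,237), (235,71) and (259,71), with the square end nearer the robot.

Run:
```python
from h import *
c=wcam(load("w3"))
L=np.array([(103,15,58),(103,-15,58),(-103,15,58),(-103,-15,58),(-49,26,34),(-49,-26,34)])/1e3
x=np.array([(300,354),(257,355),(299,23),(251,23),(319,109),(232,111)])
uv=(x+.5)/2-.5+[110,60]
for o in ([0,1,2,3,4,5],[1,0,3,2,5,4]):
    p,r=wfit(c,L[o],uv,[.55,-.337,.45]);print(p,np.degrees(p[2]),abs(r).max());
    if abs(r).max()<4: print(r); best=p
from plant import robot
s=robot.read_state();P,M=np.array(s["tool_pos"]),np.array(s["orientation"])
print(row(P,M,[best[0],best[1],.024],best[2]+np.pi))
```

```text
[ 0.5475 -0.34    0.4547] 26.05205340467597 2.5276377761124422
[[ 1.0798  1.5322]
 [-0.9529  1.2707]
 [ 1.2252 -2.5276]
 [-2.1616 -2.151 ]
 [ 0.0132  0.5954]
 [ 0.0813  0.1446]]
[ 0.5563 -0.3587  0.4077] 23.361127218768374 58.65907083738088
[-0.0001  0.0005 -0.0057  0.0153 -0.0064  0.7547]
```

apply_moves(
  plan=[
    [[0,0,-0.005,0.015,-0.006,0.09,0],[0,0,-0.005,0.015,-0.006,0.2,0],[0,0,-0.005,0.015,-0.006,0.31,0],[0,0,-0.005,0.015,-0.006,0.42,0],[0,0,-0.005,0.015,-0.006,0.52,0],[0,0,-0.005,0.015,-0.006,0.6,0],[0,0,-0.005,0.015,-0.006,0.67,0],[0,0,-0.005,0.015,-0.006,0.72,0],[0,0,-0.005,0.015,-0.006,0.75,0],[0,0,-0.005,0.015,-0.006,0.762,0],[0,0,-0.005,0.015,-0.006,0.762,0],[0,0,-0.005,0.015,-0.006,0.762,0]],
  ],
)

```text
time_s: 14.55
tool_pos: [0.5487, -0.3408, 0.0235]
orientation: [[-0.898, -0.439, 0.003], [-0.439, 0.898, -0.001], [-0.002, -0.003, -1.0]]
contact_force: [0.4, 0.2, 0.3]
width: 0.0855
grip_force: 0.0
```

apply_moves(
  plan=[
    [[0,0,0,0,0,0,0.3],[0,0,0,0,0,0,0.45],[0,0,0,0,0,0,0.55],[0,0,0,0,0,0,0.6],[0,0,0,0,0,0,0.65],[0,0,0,0,0,0,0.7],[0,0,0,0,0,0,0.8],[0,0,0,0,0,0,1],[0,0,0,0,0,0,1],[0,0,0,0,0,0,1],[0,0,0,0,0,0,1]],
  ],
  force=60,
)

```text
time_s: 15.47
tool_pos: [0.5482, -0.3405, 0.0233]
orientation: [[-0.898, -0.44, 0.003], [-0.44, 0.898, -0.001], [-0.002, -0.002, -1.0]]
contact_force: [-0.9, 1.4, 5.5]
width: 0.0294
grip_force: 60.3
```

Run:
```python
from h import *
from plant import robot
s=robot.read_state();print(s["time_s"],s["tool_pos"],s["orientation"],s["width"],s["contact_force"])
```

```text
15.4667 [ 0.5482 -0.3405  0.0233] [[-0.8982 -0.4395  0.0026]
 [-0.4395  0.8982 -0.0006]
 [-0.0021 -0.0017 -1.    ]] 0.029413374720401602 [-0.9267  1.4295  5.4849]
```

apply_moves(
  plan=[
    [[0,0,0,0,0,-0.02,1],[0,0,0,0,0,-0.05,1],[0,0,0,0,0,-0.1,1],[0,0,0,0,0,-0.17,1],[0,0,0,0,0,-0.25,1],[0,0,0,0,0,-0.33,1],[0,0,0,0,0,-0.41,1],[0,0,0,0,0,-0.49,1],[0,0,0,0,0,-0.57,1],[0,0,0,0,0,-0.64,1],[0,0,0,0,0,-0.7,1],[0,0,0,0,0,-0.74,1],[0,0,0,0,0,-0.76,1],[0,0,0,0,0,-0.76,1],[0,0,0,0,0,-0.76,1]],
  ],
  force=80,
)

```text
time_s: 16.72
tool_pos: [0.5474, -0.3403, 0.2502]
orientation: [[-0.898, -0.44, 0.002], [-0.44, 0.898, -0.0], [-0.001, -0.001, -1.0]]
contact_force: [0.1, 0.6, -3.7]
width: 0.029
grip_force: 79.2
```

Run:
```python
from h import *
from plant import robot
s=robot.read_state();P,M=np.array(s["tool_pos"]),np.array(s["orientation"])
print(s["time_s"],P,M,s["width"],s["contact_force"],s["moment"])
p=robot.snapshot("wrist"); np.savez("w4.npz",**p,pos=P,M=M)
im=cv2.convertScaleAbs(p["color"][:,:,::-1],alpha=1.6,beta=20); cv2.imwrite("pics/w4.png",im)
y=np.radians(206)
A=np.array([.54,-.07,.25]);B=np.array([.535,.2,.25]);print(row(P,M,A,y),row(A,down(y),B,y))
```

```text
16.7167 [ 0.5474 -0.3403  0.2502] [[-0.8982 -0.4395  0.0016]
 [-0.4395  0.8982 -0.0005]
 [-0.0013 -0.0011 -1.    ]] 0.029041681497732317 [ 0.1406  0.6153 -3.7052] [-0.0067 -0.0044  0.0103]
[-0.0007  0.0008  0.0008 -0.3738  0.8202  0.0004] [ 0.      0.      0.     -0.3796  0.8162  0.    ]
```

View pics/w4.png

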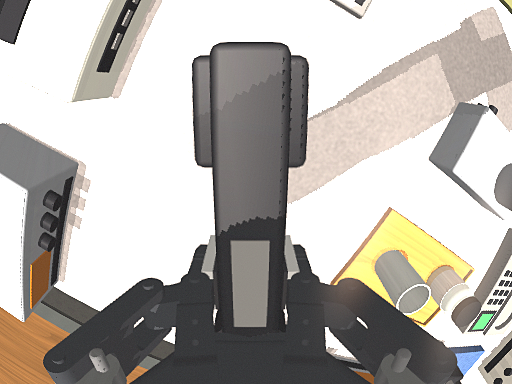

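The wrist view shows the handset held centrally. The bar's square-end corners are at about (210,43) and (291,43), and the end piece's corners at (196,165) and (306,165).

Run:
```python
from h import *
c=wcam(load("w4"))
L=np.array([(-103,15,58),(-103,-15,58),(-49,26,34),(-49,-26,34),(-49,26,0),(-49,-26,0)])/1e3
for zz in (.2269,):
  for x in (.5475,.5482):
    print(wproj(c,place([x-.0008,-.3398,np.radians(26.05)],L)+[0,0,zz]))
```

```text
[[294.514   37.5227]
 [209.4216  37.4313]
 [307.9666 166.4947]
 [195.3104 166.5551]
 [296.9227 151.1219]
 [205.802  151.1648]]
[[293.6568  39.1649]
 [208.5616  39.1544]
 [307.2453 167.8017]
 [194.7315 167.8752]
 [296.3514 152.189 ]
 [205.3133 152.2462]]
```

apply_moves(
  plan=[
    [[0,0,0,-0.01,0.03,0,1],[0,0,0,-0.04,0.08,0,1],[0,0,0,-0.07,0.15,0,1],[0,0,0,-0.1,0.23,0,1],[0,0,0,-0.14,0.31,0,1],[0,0,0,-0.18,0.39,0,1],[0,0,0,-0.22,0.47,0,1],[0,0,0,-0.25,0.55,0,1],[0,0,0,-0.29,0.63,0,1],[0,0,0,-0.32,0.7,0,1],[0,0,0,-0.35,0.76,0,1],[0,0,0,-0.37,0.8,0,1],[0,0,0,-0.37,0.82,0,1],[0,0,0,-0.37,0.82,0,1]],
  ],
)

```text
time_s: 17.93
tool_pos: [0.5382, -0.069, 0.2503]
orientation: [[-0.897, -0.442, 0.001], [-0.442, 0.897, -0.0], [-0.001, -0.001, -1.0]]
contact_force: [-0.3, -0.8, -3.6]
width: 0.0289
grip_force: 79.3
```

apply_moves(
  plan=[
    [[0,0,0,-0.01,0.03,0,1],[0,0,0,-0.04,0.08,0,1],[0,0,0,-0.07,0.15,0,1],[0,0,0,-0.1,0.23,0,1],[0,0,0,-0.14,0.31,0,1],[0,0,0,-0.18,0.39,0,1],[0,0,0,-0.22,0.47,0,1],[0,0,0,-0.25,0.55,0,1],[0,0,0,-0.29,0.63,0,1],[0,0,0,-0.32,0.7,0,1],[0,0,0,-0.35,0.76,0,1],[0,0,0,-0.37,0.8,0,1],[0,0,0,-0.38,0.82,0,1],[0,0,0,-0.38,0.82,0,1]],
  ],
)

```text
time_s: 19.1
tool_pos: [0.5337, 0.2011, 0.2501]
orientation: [[-0.898, -0.44, 0.002], [-0.44, 0.898, -0.001], [-0.002, -0.002, -1.0]]
contact_force: [0.5, 0.3, -2.2]
width: 0.0293
grip_force: 79.4
```

Run:
```python
from h import *
from plant import robot
s=robot.read_state();P,M=np.array(s["tool_pos"]),np.array(s["orientation"])
print(s["time_s"],P,M,s["width"],s["contact_force"])
pc=place([.5405,.301,np.radians(12.05)],[[0,.04,.05]])[0];print(pc)
print(row(P,M,[pc[0],pc[1],.2],np.radians(192)))
```

```text
19.1 [0.5337 0.2011 0.2501] [[-0.8979 -0.4403  0.0021]
 [-0.4403  0.8979 -0.0007]
 [-0.0016 -0.0016 -1.    ]] 0.02926020107790574 [ 0.5046  0.2739 -2.1843]
[0.5321 0.3401 0.05  ]
[-0.0009  0.0011  0.1569 -0.1992  0.4185  0.1665]
```

apply_moves(
  plan=[
    [[0,0,0.01,-0.01,0.02,0,1],[0,0,0.02,-0.03,0.06,0.01,1],[0,0,0.04,-0.05,0.12,0.02,1],[0,0,0.06,-0.08,0.18,0.04,1],[0,0,0.08,-0.11,0.24,0.06,1],[0,0,0.1,-0.14,0.3,0.09,1],[0,0,0.12,-0.17,0.35,0.12,1],[0,0,0.14,-0.19,0.39,0.14,1],[0,0,0.15,-0.2,0.41,0.16,1],[0,0,0.157,-0.2,0.418,0.165,1],[0,0,0.157,-0.2,0.418,0.165,1],[0,0,0.157,-0.2,0.418,0.165,1]],
  ],
)

```text
time_s: 20.1
tool_pos: [0.5325, 0.3382, 0.2009]
orientation: [[-0.978, -0.206, 0.002], [-0.206, 0.978, -0.001], [-0.002, -0.002, -1.0]]
contact_force: [-0.6, 0.2, -2.4]
width: 0.0287
grip_force: 79.4
```

Run:
```python
from h import *
from plant import robot
s=robot.read_state();P,M=np.array(s["tool_pos"]),np.array(s["orientation"])
print(s["time_s"],P,M,s["joints"],s["contact_force"])
print(row(P,M,[.5325,.3397,.0935],np.radians(192.05)))
```

```text
20.1 [0.5325 0.3382 0.2009] [[-0.9785 -0.2063  0.0021]
 [-0.2063  0.9785 -0.0015]
 [-0.0018 -0.0019 -1.    ]] [ 0.5671  0.4549  0.0785  1.1934 -0.0024  0.3593] [-0.5606  0.1516 -2.3695]
[-0.0012  0.0011 -0.0016 -0.0005  0.0055  0.3581]
```

apply_moves(
  plan=[
    [[0,0,0,0,0.005,0.02,1],[0,0,0,0,0.005,0.06,1],[0,0,0,0,0.005,0.11,1],[0,0,0,0,0.005,0.16,1],[0,0,0,0,0.005,0.21,1],[0,0,0,0,0.005,0.25,1],[0,0,0,0,0.005,0.29,1],[0,0,0,0,0.005,0.32,1],[0,0,0,0,0.005,0.34,1],[0,0,0,0,0.005,0.35,1],[0,0,0,0,0.005,0.355,1],[0,0,0,0,0.005,0.355,1],[0,0,0,0,0.005,0.355,1],[0,0,0,0,0.005,0.355,1]],
  ],
)

```text
time_s: 21.27
tool_pos: [0.5327, 0.3412, 0.0949]
orientation: [[-0.978, -0.207, 0.003], [-0.207, 0.978, 0.0], [-0.003, -0.001, -1.0]]
contact_force: [-0.4, 0.2, -2.4]
width: 0.0288
grip_force: 79.4
```

Run:
```python
from h import *
from plant import robot
s=robot.read_state();P,M=np.array(s["tool_pos"]),np.array(s["orientation"])
print(s["time_s"],P,M,s["contact_force"])
print(row(P,M,[.5325,.3397,.0935],np.radians(192.05)))
hp=[P[0]-.0005,P[1]+.0005,np.arctan2(-M[1,0],-M[0,0])]; z=P[2]-.0233; print(hp,z)
t=np.linspace(0,2*np.pi,48); ci=lambda x,r,zz:np.c_[x+r*np.cos(t),r*np.sin(t),0*t+zz]
sq=lambda x,r,zz:np.array([(x+r*a,r*b,zz) for a,b in((1,1),(1,-1),(-1,-1),(-1,1),(1,1))])
H=[ci(.075,.026,0),sq(-.075,.026,0),np.array([(.103*a,.015*b,.058) for a,b in((1,1),(1,-1),(-1,-1),(-1,1),(1,1))])]
F=[ci(.075,.0335,.05)+[0,.04,0],sq(-.075,.0335,.05)+[0,.04,0],np.array([(.125,-.085,.045),(-.125,-.085,.045)]),np.array([(.125,.085,.05),(-.125,.085,.05),(-.125,-.005,.05)])]
side=robot.snapshot("side");top=robot.snapshot("top")
out=[]
for c,(x,y,w,h) in ((side,(115,215,150,110)),(top,(105,120,130,120))):
    k=5 if c is side else 4; k=2.66*1.0 if 0 else k
    im=cv2.resize(np.ascontiguousarray(c["color"][y:y+h,x:x+w,::-1]),None,fx=k,fy=k,interpolation=cv2.INTER_CUBIC)
    raw=im.copy()
    for S,p,dz,col in ((H,hp,z,(0,0,255)),(F,[.5405,.301,np.radians(12.05)],0,(0,255,0))):
        for L in S:
            uv=((proj(c,place(p,L)+[0,0,dz])-[x,y]+.5)*k-.5).round().astype(np.int32)
            cv2.polylines(im,[uv],False,col,1)
    out.append(im)
cv2.imwrite("pics/s5.png",out[0]);cv2.imwrite("pics/t5.png",out[1])
```

```text
21.2667 [0.5327 0.3412 0.0949] [[-0.9783 -0.2071  0.0033]
 [-0.2071  0.9783  0.0001]
 [-0.0033 -0.0006 -1.    ]] [-0.4017  0.243  -2.3936]
[-0.0004  0.0021 -0.0011  0.0018 -0.0047  0.0047]
[np.float64(0.5322276915672526), np.float64(0.3416774141817046), np.float64(0.2085645229622178)] 0.07162212337278387
```

View pics/s5.png

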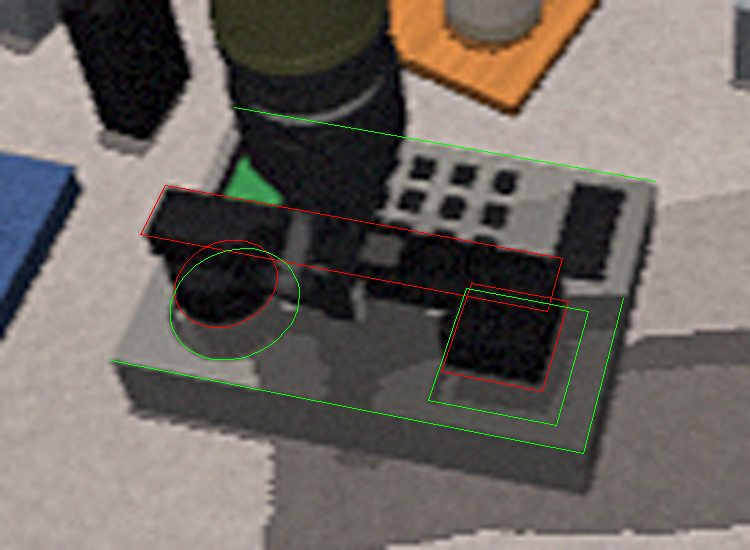

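View pics/t5.png

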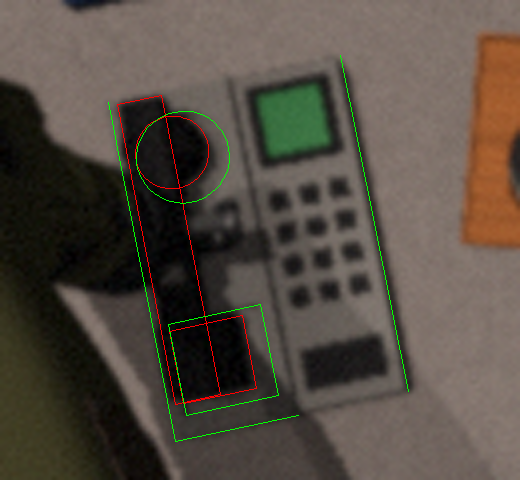

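The side and top overlays agree to within about 2 mm. In both, the handset model lies on the handset, with the round end over the round well and the square end over the square well. I'll make one small final trim and let it settle.

apply_moves(
  plan=[
    [[0,0.002,0,0.002,-0.003,0.002,1],[0,0.002,0,0.002,-0.005,0.004,1],[0,0.002,0,0.002,-0.005,0.004,1],[0,0.002,0,0.002,-0.005,0.004,1],[0,0.002,0,0.002,-0.005,0.004,1],[0,0.002,0,0.002,-0.005,0.004,1],[0,0.002,0,0.002,-0.005,0.004,1],[0,0.002,0,0.002,-0.005,0.004,1],[0,0.002,0,0.002,-0.005,0.004,1]],
  ],
)

```text
time_s: 22.12
tool_pos: [0.5319, 0.3393, 0.093]
orientation: [[-0.978, -0.207, -0.001], [-0.207, 0.978, -0.001], [0.001, -0.001, -1.0]]
contact_force: [0.1, 0.8, -2.8]
width: 0.0291
grip_force: 79.4
```

Run:
```python
from h import *
from plant import robot
s=robot.read_state();print(s["time_s"],s["tool_pos"],s["orientation"],s["joint_velocities"],s["grip_force"])
if abs(s["tool_pos"][2]-.0935)<.0015 and np.hypot(s["tool_pos"][0]-.5325,s["tool_pos"][1]-.3397)<.0025: print(robot.job_done())
```

```text
22.1167 [0.5319 0.3393 0.093 ] [[-0.9783 -0.207  -0.001 ]
 [-0.207   0.9783 -0.0013]
 [ 0.0012 -0.0011 -1.    ]] [-0.0016 -0.0006  0.0009 -0.0008 -0.0004 -0.0002] 79.37228679656982
the job is handed in; nothing more can be done
None
```

The job is handed in after 22.1 s: the tumbler stands upright on the free half of the tray, and by my measurements the arm holds the handset still, level and lined up about 2 cm above the cradle, without having touched the phone.

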